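Release and close the tin drawer in the sweet kitchen

TASK

Both pull-out drawers on the bench are locked at full extension. Press down the steel release lever that sticks out beside the mouth of the unit whose drawer holds the two round tins, then push that drawer fully home. Leave the drawer with the rolling pins pulled out as it is.

Things in the scene. Friction and masses are not known exactly. Their poses are not given: they have to be found in the camera images.
- release_tab (a point): Press point on the flat steel lever, 22 mm wide, that sticks out level 69 mm from the white housing's front, right of the tin drawer seen from the robot, with 15 mm clear between it and the panel. On the lever's top, 14 mm from its free end, 92 mm above the bench. Hinged 65 mm further in (x in, z up). Press it down 22 mm to its stop, 2-4 N (the last 8 mm are spare); it stays down
- drawer_front (a point): Centre of the outer face of the tin drawer's front: a flat wood panel, no handle, 150 mm wide, 70 high, 14 thick, this point 47 mm above the bench. x points level the way the drawer closes, y left, z up. The fixed housing is 220 deep, 215 wide, 115 high; when home the outer face stands 14 mm before its front. Behind the panel 25 mm is free
- tin_drawer (a joint): How far out the drawer with two round copper tins (72 mm across, one behind the other) is, m: 0.17 fully out and locked (start, 1 to 4 mm of play), 0 fully home at its stop. Once released it slides at about 2 to 4 N and stays where it is left
- pin_drawer (a joint): How far out the other drawer is, m: 0.17 at the start, and it must stay out. A unit of the same size with its own lever on the same side, but its drawer holds three long wooden rolling pins side by side

How it is judged:
By the outcome, as a careful person would: the job done as asked, in the order asked, and still so for the second after the job is handed in, with the robot touching nothing.
It also fails if it takes over 42 s, if anything falls off the work surface, if the arm or the gripper's body presses on something with over 40 N, if the wrist force passes 120 N, or if a joint passes its speed limit or range.

ROBOT

A 6-joint arm with a two-finger parallel gripper is mounted at the origin on the work surface. World frame = base frame: x ahead of the robot, y to its left, z up, the work surface at z = 0. Lengths are in m, angles in rad, forces in N, time in s.
With the tool pointing down it reaches from about 0.3 to 0.775 m from the base axis. Payload 14.6 kg.
Tool frame: the origin (TCP) lies on the centre line of the jaws, within the pads' length; the fingertips stand 17 mm ahead of it and the grasp point (between the pads) lies 2 mm behind it; z points along the fingers, x is the direction in which the jaws open and shut, and the axes are right-handed (so a half turn about z gives the same grasp; the last joint's range is limited). The gripper opens to 94 mm and grips with 3 to 60 N. Pads are 16 mm wide; open, the fingers measure 119 mm over their backs; the gripper's body (75 mm by 177 mm) begins 78 mm behind the grasp point.
Start: joints at [-1.309, 0.3, 1.521, -0, 1.321, -0.067], TCP at [0.178, -0.521, 0.222] pointing down, gripper open.
Joint ranges: [-3.03, 3.03], [-0.79, 2.21], [0.23, 2.52], [-1.04, 4.18], [0, 3.07], [-2.55, 2.55]. Speed limits (rad/s): [2.22, 2.22, 2.57, 3.14, 3.14, 3.14].

INTERFACE

Orientations are given as [roll, pitch, yaw] about the fixed x, y, z axes, in that order (R = Rz(yaw) Ry(pitch) Rx(roll)).
In Python, from station import ctrl gives the robot as it stands. The module is installed in compiled form; this text tells all that it offers.
- The arm moves only by the tool drive_tool, never from a script. Its argument "increments" is a list of rows, each a list of 3 entries, a list of its own where there are three numbers: the turn, a rotation vector about the tool's x, y, z in degrees, then the shift along the tool's x, y, z in mm, then the opening, from 0 (shut) to 1 (fully open). In form: [[[ax, ay, az], [dx, dy, dz], hand], ...]. A call has 1 to 20 rows; each row shifts and turns the commanded pose from where the row before left it, along the tool's axes as they then stand; what a row does not reach is not made up. A row lasts 1/8 s, in which the tool goes at most 62.5 mm and 10.7 degrees, less where a joint would pass 70% of its speed; a pose out of reach is approached as far as the arm can. A call with a gripper value outside its range is refused whole. The fingers move at their own pace and stop on an object; "squeeze" is the grip in N (left out, the last holds). Time passes only in rows, so rows that do not move let the fingers close. It gives the time, the measured TCP pose, the force and the opening at its end, in the units of the state.
- ctrl.get_obs(): the state, without advancing time (a new reading comes with each control period).
- ctrl.camera(name): name is "scene" or "top"; returns the picture (480x640x3 uint8, red, green, blue); there is no depth.
- ctrl.calibration(name): a dict with "fx", "fy", "cx", "cy" (pixels), "k1" (the pictures are not rectified: a ray, as slopes to the right and down, at radius r is drawn at 1 + k1 r^2 times it, then the intrinsics apply), "rvec" (rotation vector, rad) and "tvec" (3), from world to camera coordinates, as OpenCV has them. Camera axes: x right, y down, z forward; pixel columns grow to the right and rows downward; lengths in m; the calibration is good to about 2 mm. A picture is of the moment at which its call begins. calibration takes no time and is no camera call.
- ctrl.hand_in(): hands the job in, once; it reports no verdict.
The state is a dict: "time_s": time; "qpos": joint angles; "joint_vel": joint speeds; "tau": joint torques, N m; "ee_pos": TCP position; "eef_rot": TCP orientation; "force": force on the tool from outside, world axes, zero at the start; "moment": the same for the moment, N m; "grip_width": finger opening in m.
Only numpy, scipy, OpenCV 4.12 (cv2) and the standard library are available. Lean on these libraries where they do the work, as an engineer would, in place of code of your own. Each camera call takes 0.05 s, during which the arm holds its last target.

## Working session

There is one attempt and no reset: what is moved stays moved. The work goes in short steps, Python scripts to look and compute and a tool call to move; the robot and the scene stay as the last step left them, time stands still between calls to the robot, and variables do not carry over. Pictures are saved under pics/ and viewed, and the job is handed in when it is done.

Besides the shell and the picture viewer there is one more tool, called as name(argument=value, ...) on one line, values as JSON. drive_tool: Moves the arm, as the interface text tells. Its arguments: {"type":"object","properties":{"increments":{"type":"array"},"squeeze":{"type":"number"}},"required":["increments"]}

```bash
mkdir -p pics; python3 - <<'E'
from station import ctrl
import cv2
o=ctrl.get_obs();print(o)
for n in("scene","top"):
    cv2.imwrite(f"pics/{n}0.png",ctrl.camera(n)[:,:,::-1]);print(n,ctrl.calibration(n))
E
```

```text
{'time_s': 0.0, 'qpos': array([-1.30857663e+00,  3.00503238e-01,  1.52155995e+00, -1.01679198e-05,
        1.32066904e+00, -6.65508162e-02]), 'joint_vel': array([-0.001319  , -0.00031967, -0.00031559, -0.00033341, -0.0022563 ,
        0.00048613]), 'tau': array([-3.70064654e-04, -5.31806552e+01, -3.52734375e+01,  7.08445231e-02,
        2.44358007e-02, -4.29990610e-05]), 'ee_pos': array([ 0.1775452 , -0.52031504,  0.22187762]), 'eef_rot': array([-3.14152670e+00,  1.13770866e-03, -1.24202326e+00]), 'force': array([ 0.22148033, -0.43030476, -0.05968052]), 'moment': array([ 0.01086782, -0.00438759,  0.03236841]), 'grip_width': 0.09383326780164765}
scene {'fx': 436.45113468237287, 'fy': 436.45113468237287, 'cx': 318.7826416112451, 'cy': 237.1521530305607, 'k1': -0.024658923378258403, 'rvec': array([ 0.05756707,  2.92684213, -1.10002347]), 'tvec': array([0.64771131, 0.06809426, 0.93777702])}
top {'fx': 513.9909488730849, 'fy': 513.9909488730849, 'cx': 321.15677431798815, 'cy': 239.92381477408364, 'k1': -0.10889065650431543, 'rvec': array([ 2.13439607, -2.19745767,  0.05356796]), 'tvec': array([-0.01087989,  0.65186454,  1.02762695])}
```

View pics/scene0.png

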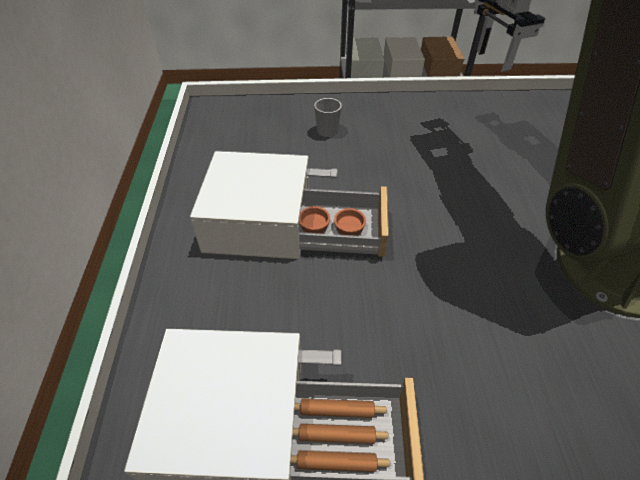

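View pics/top0.png

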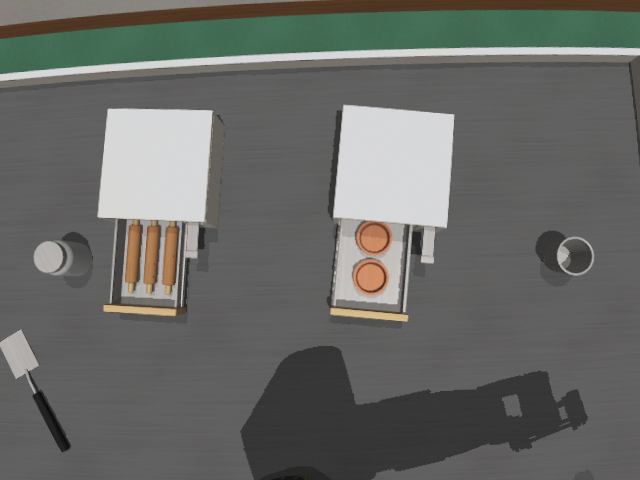

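The tin drawer is at the centre of the top view, with its panel at about (370,314) and its lever at about (428,245), free end at row ~262. The pin drawer is to the left, at (145,310). Next I'll measure the tin unit.

```bash
cat > h.py <<'E'
import numpy as np,cv2
from station import ctrl
def cam(n):
    c=ctrl.calibration(n);K=np.array([[c['fx'],0,c['cx']],[0,c['fy'],c['cy']],[0,0,1.]])
    return K,np.array([c['k1'],0,0,0,0.]),c['rvec'],c['tvec']
def ray(n,uv,z):
    K,d,r,t=cam(n);p=cv2.undistortPoints(np.array(uv,float).reshape(-1,1,2),K,d).reshape(-1,2)
    R=cv2.Rodrigues(r)[0];C=-R.T@t;D=np.c_[p,np.ones(len(p))]@R
    return C+D*((z-C[2])/D[:,2])[:,None]
def proj(n,P):
    K,d,r,t=cam(n);return cv2.projectPoints(np.array(P,float).reshape(-1,3),r,t,K,d)[0].reshape(-1,2)
E
python3 - <<'E'
import cv2
a=cv2.imread('pics/top0.png')[90:330,320:470];cv2.imwrite('pics/topz.png',cv2.resize(a[100:],None,fx=4.2,fy=4.2,interpolation=cv2.INTER_NEAREST))
b=cv2.imread('pics/scene0.png')[145:265,190:395];cv2.imwrite('pics/scz.png',cv2.resize(b,None,fx=3.9,fy=3.9,interpolation=cv2.INTER_NEAREST))
import numpy as np
from h import *
im=cv2.imread('pics/top0.png');hsv=cv2.cvtColor(im,cv2.COLOR_BGR2HSV)
m=cv2.inRange(hsv,(10,90,120),(25,255,255));m[:300]=0;m[:,:325]=0;m[330:]=0;m[:,420:]=0
c=max(cv2.findContours(m,0,1)[0],key=cv2.contourArea);r=cv2.minAreaRect(c);print(r,cv2.boxPoints(r));print(ray('top',cv2.boxPoints(r),.082))
w=cv2.inRange(im,(195,195,195),(255,255,255));w[:100]=0;w[:,:325]=0;w[235:]=0;w[:,460:]=0
c=max(cv2.findContours(w,0,1)[0],key=cv2.contourArea);ap=cv2.approxPolyDP(c,6,True).reshape(-1,2);print(ap);print(ray('top',ap,.115))
E
```

```text
((368.65447998046875, 312.1959533691406), (77.7593002319336, 4.730106353759766), 6.753573894500732) [[329.76648 309.97235]
 [330.32275 305.2751 ]
 [407.54248 314.41956]
 [406.9862  319.11682]]
[[ 0.51128338 -0.04427351  0.082     ]
 [ 0.52024703 -0.0456007   0.082     ]
 [ 0.49848339 -0.19314362  0.082     ]
 [ 0.48955076 -0.19175741  0.082     ]]
[[344 106]
 [334 216]
 [446 226]
 [453 115]]
[[ 0.90152723 -0.08368557  0.115     ]
 [ 0.68848594 -0.05786942  0.115     ]
 [ 0.66318728 -0.26750697  0.115     ]
 [ 0.87732586 -0.29275353  0.115     ]]
```

View pics/topz.png

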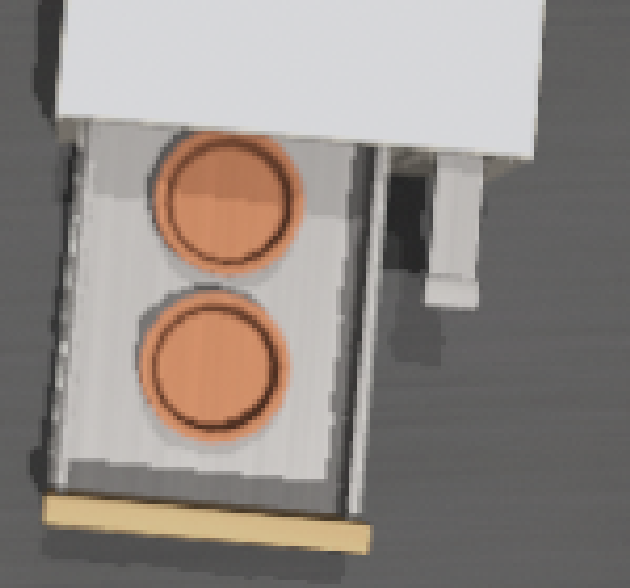

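View pics/scz.png

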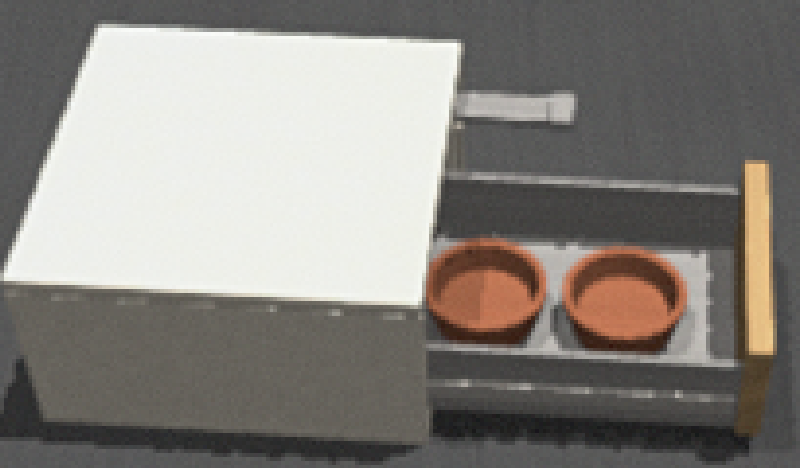

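```bash
python3 - <<'E'
from h import *
g=lambda l:np.array(l)/4.2+[320-.5+.12,190-.5+.12]
np.set_printoptions(precision=4,suppress=True)
P=ray('top',g([(43,522),(371,554),(371,525),(44,496)]),.082);print('panel',P,np.linalg.norm(P[0]-P[1]),np.linalg.norm(P[1]-P[2]))
L=ray('top',g([(425,306),(479,308),(484,158),(437,152)]),.092);print('lever',L,np.linalg.norm(L[0]-L[1]))
ps=ray('scene',np.array([(576,93),(576,124),(740,162),(768,162),(775,353),(748,353)])/3.9+[190-.4,145-.4],.092);print('scene lever',ps[:2])
print('scene panel',ray('scene',np.array([(768,162),(775,353),(748,353),(740,162)])/3.9+[189.6,144.6],.082))
y=P[0]-P[1];print('yaw panel',np.degrees(np.arctan2(-y[0],y[1])))
hs=ray('scene',np.array([(460,42),(425,305),(5,282),(98,25)])/3.9+[189.6,144.6],.115);print('house scene',hs)
E
```

```text
panel [[ 0.5038 -0.0442  0.082 ]
 [ 0.4849 -0.1935  0.082 ]
 [ 0.4981 -0.1939  0.082 ]
 [ 0.5156 -0.045   0.082 ]] 0.15040346550352746 0.013186144313308525
lever [[ 0.597  -0.2209  0.092 ]
 [ 0.5953 -0.2455  0.092 ]
 [ 0.6637 -0.2508  0.092 ]
 [ 0.6671 -0.2294  0.092 ]] 0.024648202556673784
scene lever [[ 0.5954 -0.2458  0.092 ]
 [ 0.5973 -0.2179  0.092 ]]
scene panel [[ 0.4868 -0.1917  0.082 ]
 [ 0.5042 -0.044   0.082 ]
 [ 0.5184 -0.0446  0.082 ]
 [ 0.5031 -0.1924  0.082 ]]
yaw panel -7.201649407535674
house scene [[ 0.6637 -0.2677  0.115 ]
 [ 0.6864 -0.0547  0.115 ]
 [ 0.9037 -0.0796  0.115 ]
 [ 0.8808 -0.2929  0.115 ]]
```

The two views agree to about 2 mm, and the checks fit the given sizes: panel width 150 mm, lever 69.5 mm from the front, 101 mm lateral offset, yaw −7°. The press point is about (0.610, −0.234, 0.092). I'll move above it now.

drive_tool(increments=[[[0, 0, 8.6], [0, 0, 0], 0], [[0, 0, 8.6], [0, 0, 0], 0], [[0, 0, 8.6], [0, 0, 0], 0], [[0, 0, 0], [-28, -32.9, 5], 0], [[0, 0, 0], [-28, -32.9, 5], 0], [[0, 0, 0], [-28, -32.9, 5], 0], [[0, 0, 0], [-28, -32.9, 5], 0], [[0, 0, 0], [-28, -32.9, 5], 0], [[0, 0, 0], [-28, -32.9, 5], 0], [[0, 0, 0], [-28, -32.9, 5], 0], [[0, 0, 0], [-28, -32.9, 5], 0], [[0, 0, 0], [-28, -32.9, 5], 0], [[0, 0, 0], [-28, -32.9, 5], 0], [[0, 0, 0], [-28, -32.9, 5], 0], [[0, 0, 0], [-28, -32.9, 5], 0], [[0, 0, 0], [0, 0, 0], 0], [[0, 0, 0], [0, 0, 0], 0]])

```text
time_s: 2.22
ee_pos: [0.6097, -0.235, 0.1621]
eef_rot: [3.141, 0.0, -1.692]
force: [0.1, 0.2, -0.4]
grip_width: 0.0003
```

drive_tool(increments=[[[0, 0, 0], [0, 0, 22], 0], [[0, 0, 0], [0, 0, 22], 0], [[0, 0, 0], [0, 0, 0], 0]])

```text
time_s: 2.6
ee_pos: [0.6089, -0.2354, 0.1173]
eef_rot: [3.139, 0.001, -1.694]
force: [-0.2, 0.2, -1.3]
grip_width: 0.0003
```

```bash
python3 - <<'E'
from h import *
s=ctrl.camera('scene')[130:270,190:430,::-1];cv2.imwrite('pics/a.png',cv2.resize(s,None,fx=3.3,fy=3.3))
E
```

```text
(no output)
```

View pics/a.png

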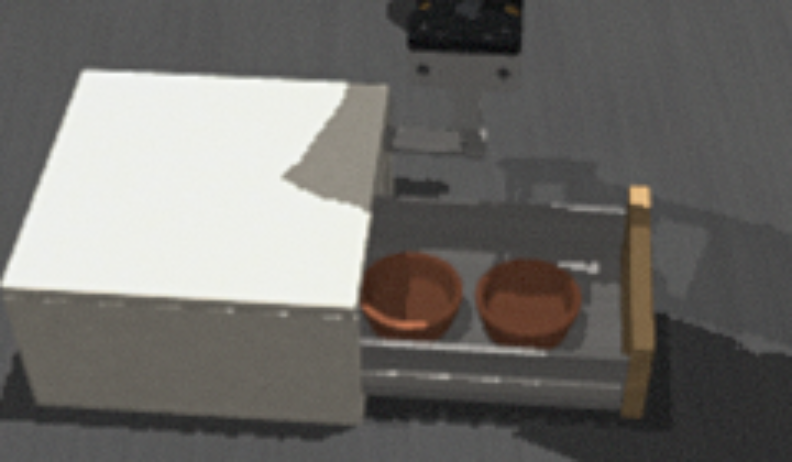

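The fingertips are directly over the outer part of the lever, which is at about (460,140) in the crop. Pressing down.

drive_tool(increments=[[[0, 0, 0], [0, 0, 5], 0], [[0, 0, 0], [0, 0, 5], 0], [[0, 0, 0], [0, 0, 4], 0], [[0, 0, 0], [0, 0, 4], 0], [[0, 0, 0], [0, 0, 4], 0], [[0, 0, 0], [0, 0, 3], 0], [[0, 0, 0], [0, 0, 0], 0]])

```text
time_s: 3.52
ee_pos: [0.6102, -0.2347, 0.0932]
eef_rot: [3.141, 0.0, -1.692]
force: [0.1, 1.0, -0.1]
grip_width: 0.0002
```

```bash
python3 - <<'E'
from h import *
s=ctrl.camera('scene')[130:230,270:370,::-1];t=ctrl.camera('top')[190:290,370:470,::-1]
cv2.imwrite('pics/b.png',cv2.resize(np.hstack([s,t]),None,fx=4,fy=4))
E
```

```text
(no output)
```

View pics/b.png

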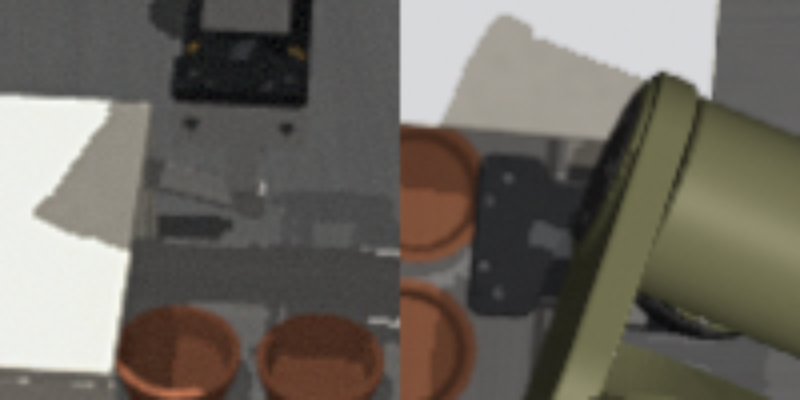

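The lever, at about (205,190) in the left crop, is now tilted down under the fingers. I'll press further, up to its stop.

drive_tool(increments=[[[0, 0, 0], [0, 0, 3], 0], [[0, 0, 0], [0, 0, 2], 0], [[0, 0, 0], [0, 0, 0], 0]])

```text
time_s: 4.0
ee_pos: [0.6102, -0.2348, 0.0883]
eef_rot: [3.142, 0.0, -1.692]
force: [0.6, 0.2, 1.5]
grip_width: 0.0004
```

drive_tool(increments=[[[0, 0, 0], [0, 0, 2], 0], [[0, 0, 0], [0, 0, 0], 0]])

```text
time_s: 4.25
ee_pos: [0.6105, -0.2349, 0.0875]
eef_rot: [-3.14, -0.0, -1.692]
force: [-2.3, 1.3, 10.3]
grip_width: 0.0002
```

drive_tool(increments=[[[0, 0, 0], [0, 0, -20], 0], [[0, 0, 0], [0, 0, -50], 0], [[0, 0, 0], [-20, 33, 0], 0], [[0, 0, 0], [-20, 33, 0], 0], [[0, 0, 0], [-20, 33, 0], 0], [[0, 0, 0], [-20, 33, 0], 0], [[0, 0, 0], [-21.5, 33, 0], 0], [[0, 0, 0], [0, 0, 0], 0]])

```text
time_s: 5.25
ee_pos: [0.4577, -0.1131, 0.1575]
eef_rot: [-3.141, -0.0, -1.691]
force: [-0.3, -0.6, -0.2]
grip_width: 0.0003
```

```bash
python3 - <<'E'
from h import *
s=ctrl.camera('scene')[130:270,190:430,::-1];cv2.imwrite('pics/c.png',cv2.resize(s,None,fx=3.3,fy=3.3))
cv2.imwrite('pics/ct.png',ctrl.camera('top')[:,:,::-1])
E
```

```text
(no output)
```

View pics/c.png

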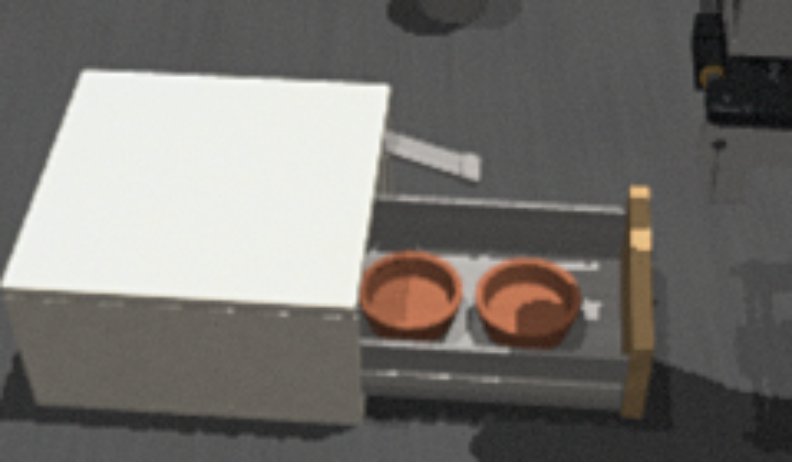

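View pics/ct.png

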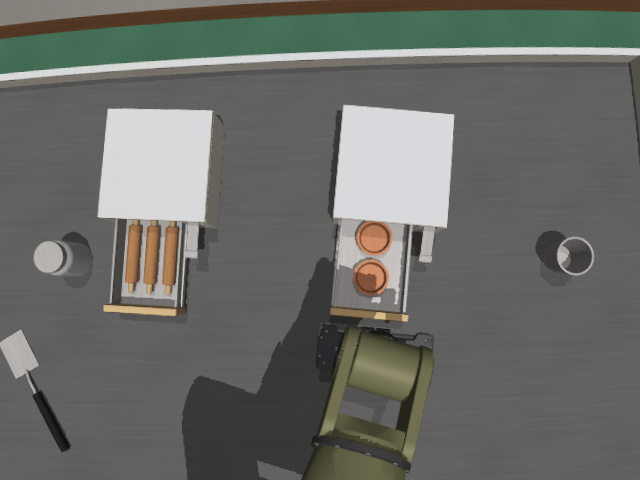

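The lever stays down, its tip at about (470,165) in the crop. I'll lower in front of the panel and start pushing.

drive_tool(increments=[[[0, 0, 0], [0, 0, 31], 0], [[0, 0, 0], [0, 0, 31], 0], [[0, 0, 0], [0, 0, 30], 0], [[0, 0, 0], [0, 0, 0], 0], [[0, 0, 0], [0, -10, 0], 0], [[0, 0, 0], [0, -10, 0], 0], [[0, 0, 0], [0, -6, 0], 0], [[0, 0, 0], [0, -5, 0], 0], [[0, 0, 0], [0, -5, 0], 0], [[0, 0, 0], [0, -5, 0], 0], [[0, 0, 0], [0, -5, 0], 0], [[0, 0, 0], [0, -5, 0], 0]])

```text
time_s: 6.85
ee_pos: [0.5097, -0.1203, 0.0645]
eef_rot: [3.142, 0.0, -1.692]
force: [-2.9, 1.2, 2.4]
grip_width: 0.0004
```

At about 3 N the drawer has moved roughly 23 mm, so the lock is released. I'll keep pushing.

drive_tool(increments=[[[0, 0, 0], [0, -10, 0], 0], [[0, 0, 0], [0, -10, 0], 0], [[0, 0, 0], [0, -10, 0], 0], [[0, 0, 0], [0, -10, 0], 0], [[0, 0, 0], [0, -10, 0], 0], [[0, 0, 0], [0, -10, 0], 0], [[0, 0, 0], [0, -10, 0], 0], [[0, 0, 0], [0, -10, 0], 0], [[0, 0, 0], [0, -10, 0], 0], [[0, 0, 0], [0, -10, 0], 0], [[0, 0, 0], [0, -10, 0], 0], [[0, 0, 0], [0, -8, 0], 0], [[0, 0, 0], [0, -6, 0], 0], [[0, 0, 0], [0, -4, 0], 0], [[0, 0, 0], [0, -3, 0], 0], [[0, 0, 0], [0, 0, 0], 0]])

```text
time_s: 8.85
ee_pos: [0.6397, -0.1364, 0.0645]
eef_rot: [-3.141, -0.0, -1.692]
force: [-0.5, 0.0, 0.3]
grip_width: 0.0005
```

```bash
python3 - <<'E'
from h import *
s=ctrl.camera('scene')[130:270,190:430,::-1];cv2.imwrite('pics/d.png',cv2.resize(s,None,fx=3.3,fy=3.3))
E
```

```text
(no output)
```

View pics/d.png

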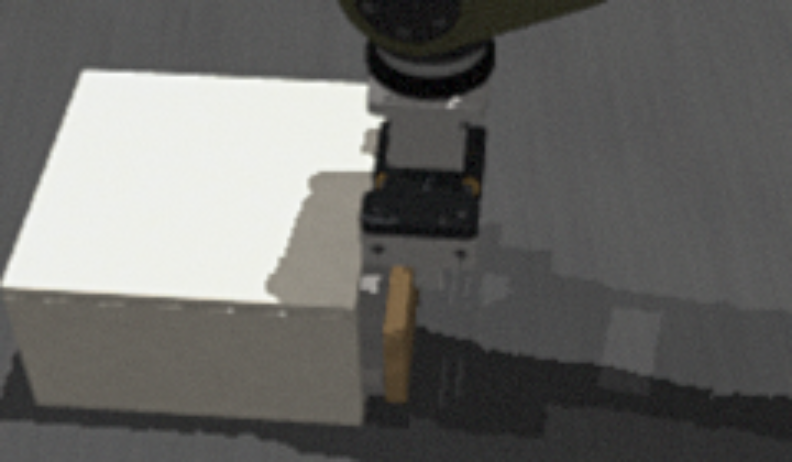

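The panel, at about (400,335) in the crop, stands close to the housing with roughly 16 mm to go. I'll finish slowly.

drive_tool(increments=[[[0, 0, 0], [0, -3, 0], 0], [[0, 0, 0], [0, -3, 0], 0], [[0, 0, 0], [0, -3, 0], 0], [[0, 0, 0], [0, -3, 0], 0], [[0, 0, 0], [0, -2, 0], 0], [[0, 0, 0], [0, -1, 0], 0]])

```text
time_s: 9.65
ee_pos: [0.6543, -0.138, 0.0644]
eef_rot: [3.141, 0.0, -1.692]
force: [-7.1, -1.5, 3.5]
grip_width: 0.0004
```

drive_tool(increments=[[[0, 0, 0], [0, -1, 0], 0], [[0, 0, 0], [0, -1, 0], 0], [[0, 0, 0], [0, 0, 0], 0]])

```text
time_s: 10.02
ee_pos: [0.6544, -0.138, 0.0644]
eef_rot: [3.136, 0.0, -1.692]
force: [-20.0, 1.4, 11.3]
grip_width: 0.0002
```

The drawer is hard against its stop: 20 N with no movement, at e=0.666 against an expected 0.668. Backing off.

drive_tool(increments=[[[0, 0, 0], [0, 5, 0], 0], [[0, 0, 0], [0, 20, 0], 0], [[0, 0, 0], [0, 40, 0], 0], [[0, 0, 0], [0, 40, -20], 0], [[0, 0, 0], [0, 40, -40], 0], [[0, 0, 0], [0, 40, -40], 0], [[0, 0, 0], [0, 20, -20], 0], [[0, 0, 0], [0, 0, 0], 0]])

```text
time_s: 11.02
ee_pos: [0.453, -0.1135, 0.1861]
eef_rot: [-3.137, -0.001, -1.692]
force: [0.7, -0.0, -0.4]
grip_width: 0.0003
```

```bash
python3 - <<'E'
from h import *
s=ctrl.camera('scene')[:,:,::-1];t=ctrl.camera('top')[:,:,::-1]
cv2.imwrite('pics/e.png',t);cv2.imwrite('pics/es.png',s)
e=np.array([.9925,-.122])
m=cv2.inRange(cv2.cvtColor(t,cv2.COLOR_BGR2HSV),(10,60,80),(27,255,255));m[:215]=0;m[:,:325]=0;m[250:]=0;m[:,425:]=0
c=max(cv2.findContours(m,0,1)[0],key=cv2.contourArea);b=cv2.boxPoints(cv2.minAreaRect(c));P=ray('top',b,.082);print(b,P,P[:,:2]@e)
E
```

```text
[[337.11475 229.73769]
 [338.08197 219.09834]
 [415.53278 226.13933]
 [414.56555 236.77867]] [[ 0.66563019 -0.06301571  0.082     ]
 [ 0.6863465  -0.06552909  0.082     ]
 [ 0.66799772 -0.21528779  0.082     ]
 [ 0.64736177 -0.21252068  0.082     ]] [0.66832588 0.68919346 0.68925285 0.66843408]
```

View pics/e.png

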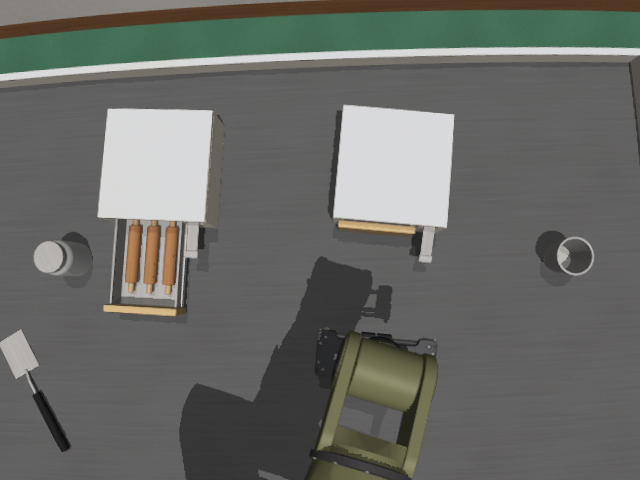

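View pics/es.png

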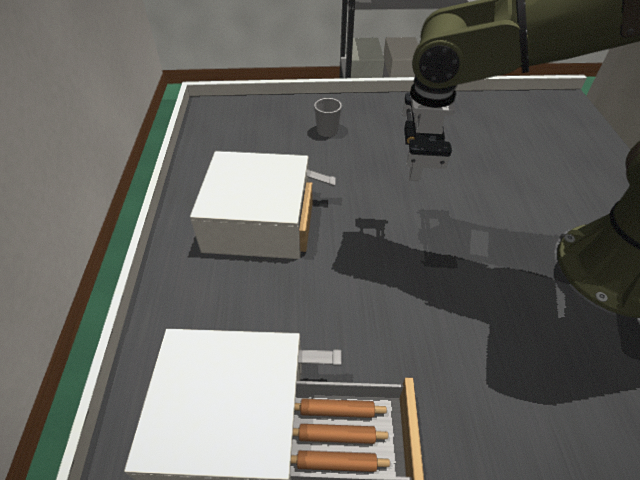

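```bash
python3 - <<'E'
from h import *
s=cv2.imread('pics/es.png')[160:270,280:350];t=cv2.imread('pics/e.png')[200:270,330:450]
a=cv2.resize(s,None,fx=5,fy=5,interpolation=0);b=cv2.resize(t,None,fx=3.6,fy=3.6,interpolation=0)
o=np.zeros((550,350+432,3),np.uint8);o[:,:350]=a;o[:252,350:]=b;cv2.imwrite('pics/f.png',o)
f=.6897;e=np.array([.9925,-.122]);n=np.array([.122,.9925])
for d in(0,.005):
  X=[np.r_[e*(f-.014-d+k)+n*l,.082] for l in(.0178,-.1322) for k in(0,.014)];
  X=[np.r_[e*(f-.014-d+k)+n*(-.0572+l),.082] for l in(.075,-.075) for k in(0,.014)]
  print((proj('scene',X)-[280,160])*5,(proj('top',X)-[330,200])*3.6+[350,0])
E
```

```text
[[128.30515568 349.85881387]
 [ 94.60000612 347.77140869]
 [161.86814274 107.92037167]
 [131.46561646 106.22700066]] [[378.45729097  93.72646498]
 [380.82983375  68.05161987]
 [655.95280394 119.12248825]
 [658.00434288  93.35784313]]
[[140.35709137 350.60529773]
 [106.63070713 348.51644299]
 [172.73770558 108.52643267]
 [142.31817647 106.83116586]] [[377.60798933 102.91111945]
 [379.98343801  77.21395405]
 [655.21541941 128.33902885]
 [657.27387904 102.55233398]]
```

View pics/f.png

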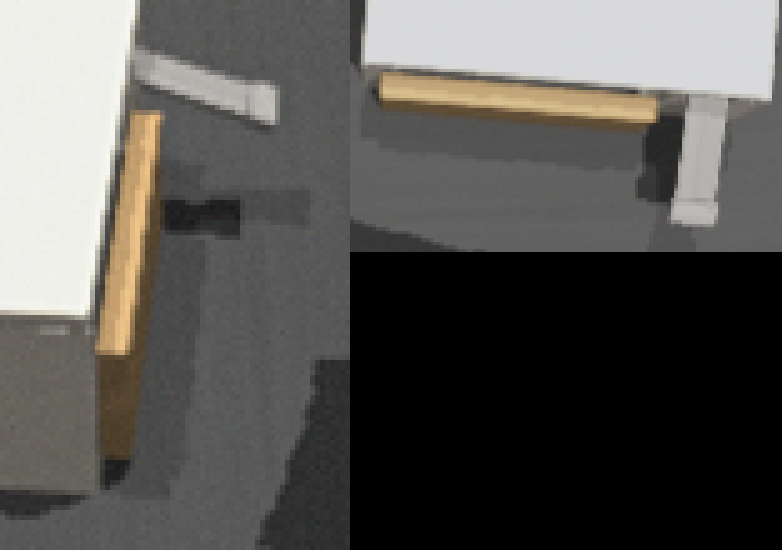

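The panel edges match the home prediction to within about 1.5 mm in both views. The lever is down and the pin drawer hasn't moved. Handing in.

```bash
python3 -c "
from station import ctrl
print(ctrl.hand_in())"
```

```text
the job is handed in; nothing more can be done
None
```

I pressed the tin drawer's lever down to its stop, where the force rose to about 10 N. The lever stayed down. I then pushed the drawer home with closed fingers, at about 3 N while sliding and 20 N with no movement at its stop. After that I backed the arm well clear and handed the job in at about 11 s.

**Last checks:**
- **Tin drawer:** both cameras show the panel edges within about 1.5 mm of the predicted home position. The top view puts it about 1.5 mm out; the scene view shows nearly no difference. That is within the 2 mm calibration accuracy.
- **Lever:** still down.
- **Pin drawer:** still pulled out and looking unchanged in both views, though I did not measure it. I never touched it.

A first contour measurement of the closed panel read about 7 mm too thick, probably because it took in part of the front face. I used the corner comparison above instead.

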